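Back off the vise and lift out the globe base

TASK

Back off the small vise's handwheel (the top of the rim goes away from you) until the white mark on its rim stands right at the red pointer on the far side of the wheel - check it from the side - and leave it there. Then lift the chipped globe base straight up out from between the cork jaws, never sideways or tipped, and set it down gently, upright and wholly on the round cork mat. Leave everything else where it stands.

Things in the scene. Friction and masses are not known exactly. Their poses are not given: they have to be found in the camera images.
- vise: Fixed cast iron machine vise on a wooden riser, 150 x 365 mm over all, jaws' tops 128 mm above the bench. Origin on the bench, under its middle. Axes: z up, y along the level screw towards the handwheel, x towards the pointer side (away from the robot, within 0.25 rad).
- vise_seat (a point): Point midway between the jaws, level with the iron steps on which the globe base stands, 105 mm above the bench, under the base's centre at the start. Axes as the vise's. Each jaw is a V of cork, 22 mm high, wrapping the round foot, so that the base can leave only upwards. At the mark the jaws stand about 3.5 mm clear of it while both steps still carry it.
- vise_jaw: The moving jaw, on the wheel's side of the base; it opens towards +y of the vise by 2.5 mm for each radian of the wheel. (Origin: as the vise's when just closed.) At the start its springy cork is squeezed 1 to 2.4 mm and holds the base with about 8 to 20 N.
- wheel_hub (a point): Centre of the upright handwheel, 90 mm above the bench, 230 mm from the seat along the vise's y, which is the wheel's axis. Axes as the vise's (they do not turn). The rim is a round bar 15 mm thick, its middle on a circle of 55 mm radius; three 10 mm spokes in the same plane. On the seat side the vise's tail, up to 111 mm high, ends 50 mm short of the rim; the other side is free.
- vise_wheel: The handwheel itself, origin at its centre, turning with it about y. Backing off moves the top of the rim towards +x of the vise. It is stiff (about 16 N at the rim), so a grip lags or slips a little in turning it; it stays where it is left, and has more than half a turn of travel beyond the mark.
- mark (a point): White painted mark, 12 mm long, on the outer face of the dark green rim, 62.5 mm from the hub's axis; the rest of the rim has only fine brass scale lines. At the start it is on the near upper side, 1.8 to 2.4 rad of turning short of the pointer. This is its middle; it turns with the wheel.
- pointer (a point): Point on the rim's outer face at which the fixed red pointer aims: 62.5 mm from the axis on the far (+x) side, 0.35 rad above the axis' level. The mark is set when it lies here. The pointer's 7 mm steel arm comes from the vise's tail and stays outside the rim, 67 to 100 mm from the axis, its tip in the plane of the wheel.
- base_center (a point): Centre of the chipped globe base, half-way up its 125 mm. A turned dark wooden pedestal of 0.35 to 0.6 kg standing upright (z up): round foot 84 mm across and 22 mm high with a pale chip on its edge, tapering to a stem, and at the top a round collar 36 mm across from 90 to 125 mm above its underside (27 to 62 mm above this point), where it is held.
- base: The same globe base; origin at the centre of its underside.
- mat_top (a point): Centre of the top of the round cork mat, 156 mm across, 6 mm thick, lying fixed on the bench to the robot's right of the vise.
- fox: White porcelain fox, 75 x 90 x 140 mm high, loose; origin under its body. Leave it alone.
- bridge: Pewter model bridge, 180 x 56 x 80 mm high, loose; origin under its centre. Leave it alone.
- engine: Wooden toy train engine, 140 x 70 x 97 mm high, loose, on the robot's side of the vise and mat; origin under its centre. Leave it alone.
- dome: Amber glass dome on a wooden foot 136 mm across, 153 mm high, loose; origin under its centre. Leave it alone.
- glue: White glue bottle with orange cap, 52 mm across, 130 mm high, loose; origin under its centre. Leave it alone.
- driver: Screwdriver, 190 mm long, lying loose near the bench's right front. Leave it alone.

How it is judged:
On the way, in this order (a step that is already met when the one before it is completed fails the run):
1. the white mark stands at the pointer while the base still sits in the jaws (distance between mark and pointer below 0.006 m and distance between base_center and vise_seat below 0.072 m), for 0.3 s.
2. the base is lifted straight up, clear of the jaws (height (world z) of base above 0.128 m and horizontal distance between base_center and vise_seat below 0.06 m), for 0.1 s.
At the end, for the whole second after the job is handed in: The middle of the white mark is within 6 mm of the pointer's point on the rim, and the globe base stands upright (within 3.5 degrees), at rest and released, wholly on the cork mat (centres within 35 mm); nothing else has been moved (distance between mark and pointer below 0.006 m and horizontal distance between base and mat_top below 0.035 m and z of base in the frame of mat_top between -0.004 and 0.004 m and angle between base's own z axis and vertical below 0.06 rad and linear speed of base below 0.02 m/s); the robot touches nothing.
It fails at once if the base is pulled sideways while its foot is still between the jaws (height (world z) of base below 0.125 m and horizontal distance between base and vise_seat between 0.01 and 0.1 m).
It fails at once if the base is tipped (angle between base's own z axis and vertical above 0.26 rad).
It fails at once if the base is dropped or slammed down on the mat (z of base in the frame of mat_top below 0.012 m and horizontal distance between base and mat_top below 0.12 m and linear speed of base above 0.35 m/s).
It fails at once if another object on the bench is moved (distance of any of fox, bridge, engine, dome, glue from where it was at the start of the episode above 0.015 m or distance of driver from where it was at the start of the episode above 0.02 m).
It also fails if it takes over 61 s, if anything falls off the work surface, if the arm or the gripper's body presses on something with over 40 N, if the wrist force passes 120 N, or if a joint passes its speed limit or range.

ROBOT

A 6-joint arm with a two-finger parallel gripper is mounted at the origin on the work surface. World frame = base frame: x ahead of the robot, y to its left, z up, the work surface at z = 0. Lengths are in m, angles in rad, forces in N, time in s.
With the tool pointing down it reaches from about 0.35 to 0.775 m from the base axis. Payload 7.3 kg.
Tool frame: the origin (TCP) lies at the very end of the fingers, on their centre line; the grasp point (between the pads) lies 19 mm behind it; z points along the fingers, y is the line along which they close (so a half turn about z gives the same grasp; the last joint's range is limited). The gripper opens to 92 mm and grips with 3 to 60 N. Pads are 19 mm wide; open, the fingers measure 130 mm over their backs; the gripper's body (75 mm by 190 mm) begins 47 mm behind the grasp point.
Start: joints at [1.066, 0.342, 1.524, -0, 1.275, -0.146], TCP at [0.184, 0.492, 0.227] pointing down, gripper open.
Joint ranges: [-2.53, 2.53], [-0.77, 2.02], [0.04, 2.7], [-1, 4.14], [0.28, 2.66], [-3.11, 3.11]. Speed limits (rad/s): [2.57, 2.57, 3.14, 3.14, 3.14, 3.14].

INTERFACE

Orientations are given as [roll, pitch, yaw] about the fixed x, y, z axes, in that order (R = Rz(yaw) Ry(pitch) Rx(roll)).
In Python, from cell import robot gives the robot as it stands.
- The arm moves only by the tool apply_moves, never from a script. Its argument "motion" is text: rows parted by semicolons, each of 7 numbers parted by spaces: the opening in per cent of the stroke, from 0 (shut) to 100 (fully open), then the shift along the tool's x, y, z in cm, then the turn, a rotation vector about the tool's x, y, z in rad. A call has 1 to 20 rows; each row shifts and turns the commanded pose from where the row before left it, along the tool's axes as they then stand; what a row does not reach is not made up. A row lasts 1/8 s, in which the tool goes at most 62.5 mm and 10.7 degrees, less where a joint would pass 70% of its speed; a pose out of reach is approached as far as the arm can. A call with a gripper value outside its range is refused whole. The fingers move at their own pace and stop on an object; "force" is the grip in N (left out, the last holds). Time passes only in rows, so rows that do not move let the fingers close. It gives the time, the measured TCP pose, the force, the opening and the grip force at its end, in the units of the state.
- robot.observe(): the state, without advancing time (a new reading comes with each control period).
- robot.read_camera(name): name is "scene" or "side" or "wrist"; returns a dict with "img" (384x512x3 uint8, red, green, blue), "fovy" (degrees; the focal length in pixels is half the picture's height over the tangent of half this angle, whatever the lens; pixels are square), "cx", "cy" (the principal point, pixels), "R" (3x3) and "t" (3): a world point X has camera coordinates R X + t; the wrist camera has in their place "hand_eye" (4x4, takes a point from camera to tool coordinates, whose origin is the TCP and whose axes are the flange's). Camera axes: x right, y down, z forward; pixel columns grow to the right and rows downward; lengths in m; the calibration is good to about 2 mm. The wrist camera is an equidistant fisheye: a pixel r from the principal point sees the ray r / f radians off the axis. A picture is of the moment at which its call begins: read the wrist's pose just before it. There is no depth.
- robot.hand_in(): hands the job in; it is judged then, once.
Trained networks look in a picture, given as the dict that the camera call returned (one of the last four; its "shot" number tells which), for a name from the list of things; names that differ only in an ending like _2 or _b are one class to them, and where a whole thing is asked for, a point or a joint stands for the part that bears it (a point fixed in the world has none). Each returns a list of dicts, best first, with "score" (0 to 1); they miss things now and then, are a little off and sometimes report something else, mostly with a low value. They report only what shows in the picture. A call takes as long as a camera call.
- robot.search_frame(target, picture): "centre" ([x, y, z] in m, in world coordinates, good to about 4 mm: the middle of the surface that is visible of it).
- robot.trace(target, picture): "pixels" (384x512 bool, what is visible of it).
The state is a dict: "time": time; "qpos": joint angles; "qvel": joint speeds; "joint_efforts": joint torques, N m; "tool_pos": TCP position; "tool_rot": TCP orientation; "contact_force": force on the tool from outside, world axes, zero at the start; "torque": the same for the moment, N m; "opening": finger opening in m; "grip_force": force on a finger pad.
Only numpy, scipy, OpenCV 4.12 (cv2) and the standard library are available. Lean on these libraries where they do the work, as an engineer would, in place of code of your own. Each camera call takes 0.05 s, during which the arm holds its last target. There are 200 camera calls.

## Working session

There is one attempt and no reset: what is moved stays moved. The work goes in short steps, Python scripts to look and compute and a tool call to move; the robot and the scene stay as the last step left them, time stands still between calls to the robot, and variables do not carry over. Pictures are saved under pics/ and viewed, at most 13 in all, crops included, and the job is handed in when it is done.

Besides the shell and the picture viewer there is one more tool, called after ">>>" in YAML: its name, and indented under it one key for each argument. apply_moves: Moves the arm, as the interface text tells. Its arguments: {"type":"object","properties":{"motion":{"type":"string"},"force":{"type":"number"}},"required":["motion"]}

```bash
mkdir -p pics; ls
cat > h.py <<'E'
import numpy as np,cv2
from cell import robot
from scipy.spatial.transform import Rotation as Ro
def save(p,name): cv2.imwrite('pics/'+name,cv2.cvtColor(p['img'],cv2.COLOR_RGB2BGR))
def f(p): return p['img'].shape[0]/2/np.tan(np.radians(p['fovy'])/2)
def proj(p,X):
    c=np.asarray(p['R'])@X+np.asarray(p['t']); return np.array([f(p)*c[0]/c[2]+p['cx'],f(p)*c[1]/c[2]+p['cy']])
def ray(p,uv):
    R=np.asarray(p['R']);d=R.T@np.array([(uv[0]-p['cx'])/f(p),(uv[1]-p['cy'])/f(p),1]);return -R.T@np.asarray(p['t']),d/np.linalg.norm(d)
def onplane(p,uv,n,c):
    o,d=ray(p,uv);return o+d*np.dot(n,c-o)/np.dot(n,d)
E
cat > a.py <<'E'
from h import *
s=robot.observe();print(s)
for n in ['scene','side']:
    p=robot.read_camera(n);save(p,n+'0.png');print(n,p['fovy'],p['cx'],p['cy'],(-np.array(p['R']).T@p['t']).round(3))
    for t in ['vise','vise_wheel','mark','base','mat_top','fox','bridge','engine','dome','glue','driver','vise_jaw','pointer']:
        try:
            r=robot.search_frame(t,p);print(t,[(np.round(x['centre'],3).tolist(),round(x['score'],2)) for x in r[:2]])
        except Exception as e: print(t,e)
E
python3 a.py
```

```text
pics
{'time': 0.0, 'qpos': array([ 1.06597890e+00,  3.42724717e-01,  1.52505003e+00,  1.66920663e-05,
        1.27537714e+00, -1.46010447e-01]), 'qvel': array([ 0.00021962,  0.00080022, -0.0019035 ,  0.00053234, -0.00022225,
       -0.00084425]), 'joint_efforts': array([ 2.35658053e-04, -4.31244636e+01, -2.44223374e+01,  7.19522615e-02,
        5.58570900e-02, -1.06015680e-04]), 'tool_pos': array([0.18413402, 0.49120622, 0.2260324 ]), 'tool_rot': array([-3.14005234e+00, -2.42647092e-04,  2.78278062e+00]), 'contact_force': array([ 0.26533967, -0.22790442,  0.71904903]), 'torque': array([-0.02598868,  0.00789581,  0.01132442]), 'grip_force': 0.0, 'opening': 0.0921238593785358}
scene 57.0578573152756 259.69775202110577 192.1695780196531 [1.268 0.218 0.769]
vise [([0.578, 0.111, 0.064], 0.73), ([0.535, 0.271, 0.104], 0.61)]
vise_wheel [([0.535, 0.268, 0.104], 0.85), ([0.549, 0.114, 0.114], 0.74)]
mark [([0.537, 0.273, 0.1], 0.97), ([0.576, 0.11, 0.066], 0.65)]
base [([0.555, 0.045, 0.147], 0.57)]
mat_top [([0.522, -0.274, 0.008], 0.88)]
fox [([0.764, -0.061, 0.056], 0.78)]
bridge [([0.77
[... 388 characters left out ...]
6.83550878421401 255.17553264887368 190.61192957172236 [ 0.159 -0.642  0.925]
vise [([0.506, 0.047, 0.075], 0.64)]
vise_wheel [([0.35, -0.137, 0.07], 0.7), ([0.516, 0.268, 0.105], 0.68)]
mark [([0.511, 0.268, 0.103], 0.74)]
base [([0.529, 0.025, 0.147], 0.73)]
mat_top [([0.508, -0.281, 0.005], 0.59)]
fox [([0.733, -0.082, 0.057], 0.84)]
bridge [([0.723, -0.294, 0.048], 0.61)]
engine [([0.349, -0.135, 0.071], 0.79), ([0.504, 0.055, 0.08], 0.19)]
dome [([0.749, 0.118, 0.084], 0.89), ([0.524, 0.033, 0.147], 0.38)]
glue [([0.5, 0.463, 0.062], 0.57), ([0.315, -0.354, 0.02], 0.43)]
driver [([0.32, -0.353, 0.024], 0.56)]
vise_jaw [([0.504, 0.099, 0.12], 0.6)]
pointer [([0.503, 0.052, 0.075], 0.79)]
```

```bash
python3 -c "
import cv2,numpy as np
a=cv2.imread('pics/scene0.png');b=cv2.imread('pics/side0.png')
cv2.imwrite('pics/s1.png',cv2.resize(a,(800,600)));cv2.imwrite('pics/s2.png',cv2.resize(b,(800,600)))"
```

```text
(no output)
```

View pics/s1.png

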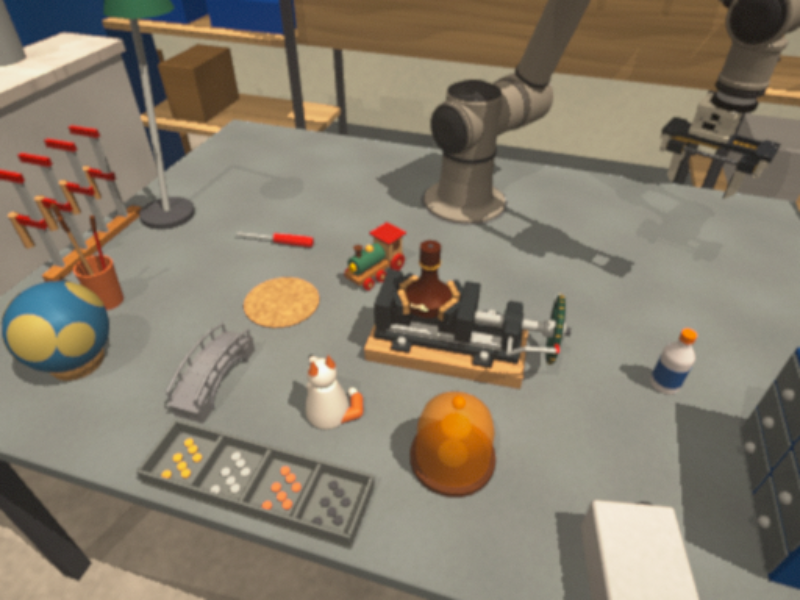

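View pics/s2.png

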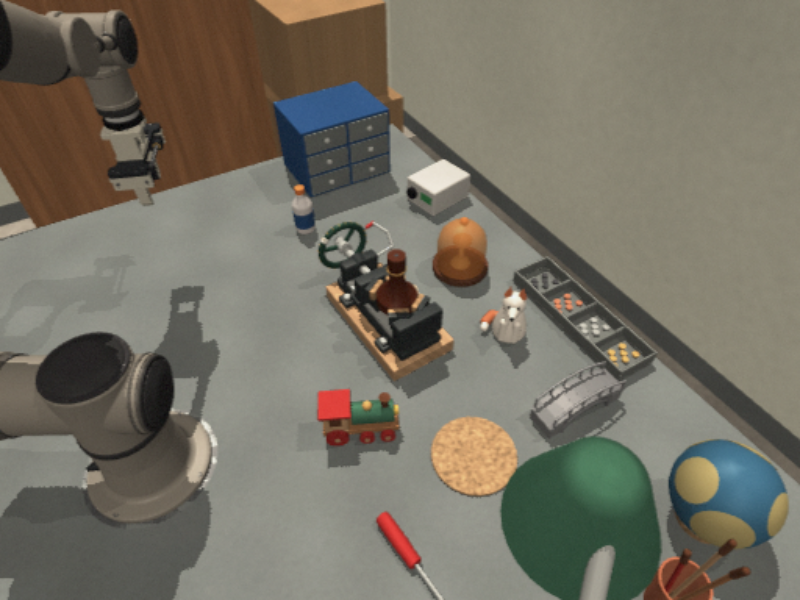

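The scene picture (scaled 800x600) shows the wheel at about (557,328) with the red pointer near (557,350), the base at (430,275), and the mat at (282,300). The side picture shows the wheel at (342,245), the base at (397,285), and the mat at (475,455). The engine is near (360,415). The networks' values agree with this, so next I fit the vise pose.

```bash
cat > b.py <<'E'
from h import *
from scipy.optimize import least_squares
P={}
out={}
tiles=[]
for n in ['scene','side']:
    p=robot.read_camera(n)
    for t in ['vise_wheel','base','mat_top']:
        r=robot.trace(t,p); best=r[0]; m=best['pixels']; ys,xs=np.nonzero(m)
        print(n,t,[ (round(x['score'],2),int(x['pixels'].sum()),np.round(np.argwhere(x['pixels']).mean(0)[::-1],1).tolist()) for x in r[:3]], (xs.min(),xs.max(),ys.min(),ys.max()))
        out[n+t]=m
    P[n]=p
    c=(356,210) if n=='scene' else (225,155)
    cr=p['img'][c[1]-42:c[1]+42,c[0]-42:c[0]+42]; tiles.append(cv2.resize(cr,(395,395),interpolation=cv2.INTER_CUBIC))
w=robot.read_camera('wrist');print(w['fovy'],w['cx'],w['cy'],np.round(w['hand_eye'],3))
cv2.imwrite('pics/crop.png',np.hstack(tiles)[:,:,::-1])
np.savez('m.npz',**out)
import pickle;pickle.dump(P,open('P.pkl','wb'))
E
python3 b.py
```

```text
scene vise_wheel [(0.9, 414, [355.2, 210.0])] (np.int64(347), np.int64(364), np.int64(189), np.int64(233))
scene base [(0.83, 877, [273.6, 181.5])] (np.int64(259), np.int64(288), np.int64(154), np.int64(203))
scene mat_top [(0.73, 1267, [179.5, 193.7]), (0.67, 160, [188.0, 153.8]), (0.26, 395, [354.8, 210.7])] (np.int64(156), np.int64(204), np.int64(178), np.int64(210))
side vise_wheel [(0.8, 425, [218.3, 154.6]), (0.39, 674, [253.6, 182.0])] (np.int64(204), np.int64(234), np.int64(142), np.int64(171))
side base [(0.73, 638, [253.1, 181.8])] (np.int64(241), np.int64(266), np.int64(160), np.int64(199))Traceback (most recent call last):
  File "b.py", line 9, in <module>
    r=robot.trace(t,p); best=r[0]; m=best['pixels']; ys,xs=np.nonzero(m)
                             ~^^^
IndexError: list index out of range
```

```bash
sed -i "s/r=robot.trace(t,p); best/r=robot.trace(t,p)\n        if not r: print(n,t,'none'); continue\n        best/" b.py
cat >> b.py <<'E'
a=np.linspace(0,2*np.pi,60,endpoint=False)
def bb(uv): return np.array([uv[:,0].min(),uv[:,0].max(),uv[:,1].min(),uv[:,1].max()])
def mbb(m): ys,xs=np.nonzero(m); return np.array([xs.min(),xs.max()+1,ys.min(),ys.max()+1])-0.5
def pj(p,X): return np.array([proj(p,x) for x in X])
def fr(q): 
    c,s=np.cos(q[2]),np.sin(q[2]); return np.array([c,s,0]),np.array([-s,c,0]),np.array([q[0],q[1],0])
def res(q):
    x,y,s=fr(q);h=s+.23*y+[0,0,.09];r=[]
    ring=np.array([h+(.055+.0075*np.cos(b))*(np.cos(t)*x+np.sin(t)*np.array([0,0,1]))+.0075*np.sin(b)*y for t in a for b in a[::8]])
    col=np.array([s+[.018*np.cos(t),.018*np.sin(t),z] for t in a for z in (.195,.23)])
    for n,p in P.items():
        if n+'vise_wheel' in out: r+=list(bb(pj(p,ring))-mbb(out[n+'vise_wheel']))
        if n+'base' in out:
            m=out[n+'base'].copy(); ys,_=np.nonzero(m); m[ys.min()+11:]=0; b=bb(pj(p,col)); c=mbb(m)
            r+=[b[0]-c[0],b[1]-c[1],b[2]-c[2]]
    return np.array(r)
q=least_squares(res,[.54,.035,0.05],loss='soft_l1');print('vise',q.x.round(4),res(q.x).round(1))
def rm(q):
    X=np.array([[q[0]+.078*np.cos(t),q[1]+.078*np.sin(t),.006] for t in a]);r=[]
    for n,p in P.items():
        if n+'mat_top' in out: r+=list(bb(pj(p,X))-mbb(out[n+'mat_top']))
    return np.array(r)
m=least_squares(rm,[.52,-.275]);print('mat',m.x.round(4),rm(m.x).round(1))
x,y,s=fr(q.x);print('hub',(s+.23*y).round(4))
E
python3 b.py
```

```text
scene vise_wheel [(0.88, 369, [355.1, 208.8])] (np.int64(348), np.int64(363), np.int64(189), np.int64(232))
scene base [(0.84, 857, [273.6, 181.6])] (np.int64(260), np.int64(288), np.int64(154), np.int64(203))
scene mat_top [(0.95, 1222, [179.4, 193.5]), (0.74, 5587, [293.1, 214.0])] (np.int64(156), np.int64(203), np.int64(178), np.int64(209))
side vise_wheel [(0.8, 387, [217.6, 154.5])] (np.int64(204), np.int64(234), np.int64(142), np.int64(171))
side base none
side mat_top [(0.66, 2207, [303.3, 291.4])] (np.int64(276), np.int64(331), np.int64(267), np.int64(316))
65.70646984690485 256.1141758243151 190.4401597754066 [[ 0.    -0.959 -0.282  0.076]
 [ 1.     0.     0.001 -0.   ]
 [-0.001 -0.282  0.959 -0.158]
 [ 0.     0.     0.     1.   ]]
vise [0.5399 0.0414 0.0707] [ 0.9 -2.  -0.4  0.5  0.   0.2 -0.1  0.1 -0.1 -0.1 -0.1]
mat [ 0.5165 -0.2776] [-0.5  0.2 -0.7 -1.   0.5 -0.  -0.8 -0.2]
hub [0.5236 0.2708 0.    ]
```

View pics/crop.png

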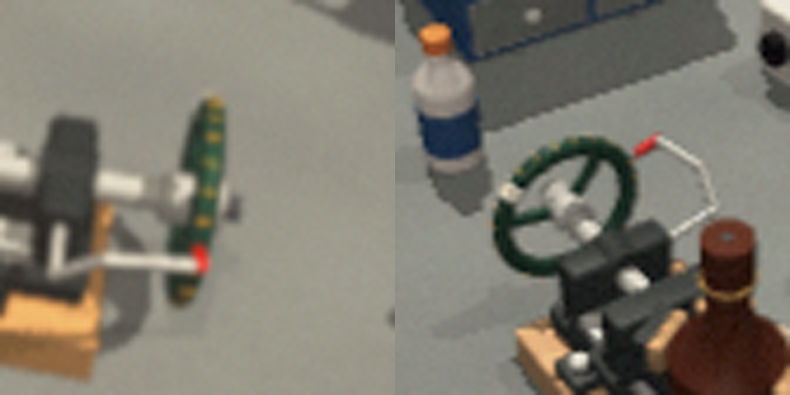

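The scene crop shows the pointer's red tip at about pixel (356,209). In the side crop the white mark is at about (207.5,153.4) and the pointer tip at about (236,144).

```bash
cat >> h.py <<'E'
from scipy.linalg import fractional_matrix_power as fmp
YAW=.0707; HUB=np.array([.5236,.2708,.09]); SEAT=np.array([.5399,.0414,0.105]); MAT=np.array([.5165,-.2776,.006])
VX=np.array([np.cos(YAW),np.sin(YAW),0]);VY=np.array([-VX[1],VX[0],0]);VZ=np.array([0,0,1.])
def T(R,t): M=np.eye(4);M[:3,:3]=R;M[:3,3]=t;return M
def cur(): s=robot.observe();return T(Ro.from_euler('xyz',s['tool_rot']).as_matrix(),s['tool_pos'])
def wheel(phi,rho):
    r=np.sin(phi)*VX+np.cos(phi)*VZ; z=-r; y=VY; return T(np.column_stack([np.cross(y,z),y,z]),HUB+rho*r)
def rows(A,B,n=None):
    D=np.linalg.inv(A)@B; d=np.linalg.norm(D[:3,3]);a=np.linalg.norm(Ro.from_matrix(D[:3,:3]).as_rotvec())
    n=n or int(max(np.ceil(d/.055),np.ceil(a/.17),1)); E=np.real(fmp(D,1/n))
    print(n,'x',(E[:3,3]*100).round(3),Ro.from_matrix(E[:3,:3]).as_rotvec().round(4))
def markphi(p,uv,rad=.0625):
    X=onplane(p,uv,VY,HUB);d=X-HUB;return np.arctan2(d@VX,d[2]),np.hypot(d@VX,d[2])
E
python3 - <<'E'
from h import *
import pickle
P=pickle.load(open('P.pkl','rb'))
print(markphi(P['side'],(207.5,153.4)),markphi(P['side'],(236.2,144.3)))
for n in P: print(n,[proj(P[n],HUB+.0625*(np.sin(f)*VX+np.cos(f)*VZ)).round(1) for f in (-1.18,-.9,-.6,1.2208)])
A=cur();rows(A,wheel(0,.15));rows(A,wheel(-.55,.13));rows(wheel(-.55,.13),wheel(-.55,.039));print(wheel(-.55,.13)[:3,3])
E
```

```text
(np.float64(-0.8779212719141866), np.float64(0.05663798279496024)) (np.float64(1.2574346555572076), np.float64(0.07681706153535742))
scene [array([356.9, 190.5]), array([357.9, 188.5]), array([358.7, 188.2]), array([355.7, 220. ])]
side [array([204.3, 157.6]), array([206.1, 153.4]), array([209.1, 149.1]), array([232.9, 146.2])]
8 x [-4.684 -2.014 -0.166] [ 0.      0.     -0.0537]
7 x [-4.267 -2.528  1.359] [-0.0169 -0.0773 -0.0598]
2 x [-0.   -0.    4.55] [ 0.  0. -0.]
[0.45582041 0.26599998 0.20082819]
```

>>> apply_moves:
  motion: "45 -4.267 -2.528 1.359 -0.017 -0.0773 -0.0598;45 -4.267 -2.528 1.359 -0.017 -0.0773 -0.0598;45 -4.267 -2.528 1.359 -0.017 -0.0773 -0.0598;45 -4.267 -2.528 1.359 -0.017 -0.0773 -0.0598;45 -4.267 -2.528 1.359 -0.017 -0.0773 -0.0598;45 -4.267 -2.528 1.359 -0.017 -0.0773 -0.0598;45 -4.267 -2.528 1.359 -0.017 -0.0773 -0.0598;45 0 0 0 0 0 0;45 0 0 0 0 0 0"
  force: 40

```text
time: 3.38
tool_pos: [0.4555, 0.266, 0.2007]
tool_rot: [3.14, 0.549, -3.073]
contact_force: [-0.2, 0.6, -0.9]
opening: 0.0412
grip_force: 0.0
```

Run:
```python
from h import *
A=cur();rows(A,wheel(-.55,.13));rows(A,wheel(-.55,.039));print(robot.observe()['qpos'].round(3))
p=robot.read_camera('wrist');save(p,'w1.png')
```

```text
1 x [-0.036 -0.005  0.004] [ 0.0007 -0.0009 -0.0015]
2 x [-0.021 -0.005  4.552] [ 0.0003 -0.0004 -0.0007]
[ 0.52   0.175  1.985 -0.467  0.526 -0.768]
```

View pics/w1.png

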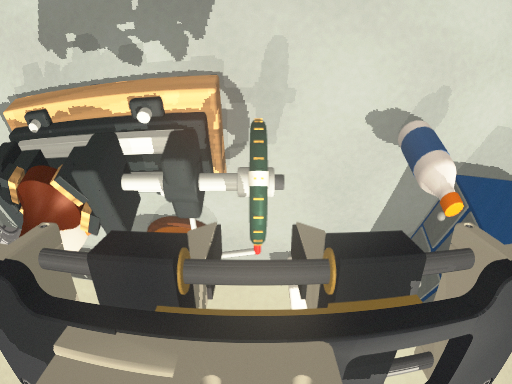

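The wrist picture shows the rim centred between the fingers at column 258 and the mark at about (258,180). I go in and grip.

>>> apply_moves:
  motion: "45 0 0 3 0 0 0;45 0 0 3 0 0 0;45 0 0 3.1 0 0 0;45 0 0 0 0 0 0;0 0 0 0 0 0 0;0 0 0 0 0 0 0;0 0 0 0 0 0 0;0 0 0 0 0 0 0"
  force: 50

```text
time: 4.42
tool_pos: [0.5032, 0.271, 0.1243]
tool_rot: [3.137, 0.552, -3.071]
contact_force: [-3.8, 5.8, 2.2]
opening: 0.0139
grip_force: 50.0
```

>>> apply_moves:
  motion: "0 -0.506 0 0.033 0 0.13 0;0 -0.506 0 0.033 0 0.13 0;0 -0.506 0 0.033 0 0.13 0;0 -0.506 0 0.033 0 0.13 0;0 -0.506 0 0.033 0 0.13 0;0 -0.506 0 0.033 0 0.13 0;0 -0.506 0 0.033 0 0.13 0;0 -0.506 0 0.033 0 0.13 0;0 0 0 0 0 0 0"

```text
time: 5.55
tool_pos: [0.5403, 0.2731, 0.1238]
tool_rot: [-3.141, -0.461, -3.077]
contact_force: [-7.9, 15.8, -2.4]
opening: 0.0136
grip_force: 50.0
```

Run:
```python
from h import *
A=cur();rows(A,wheel(.49,.039));rows(A,wheel(.49,.13));rows(wheel(.49,.13),wheel(-.55,.13));print(robot.observe()['qpos'].round(3))
```

```text
1 x [-0.116 -0.108 -0.121] [ 0.0022  0.0294 -0.0059]
2 x [-0.158 -0.046 -4.61 ] [ 0.0011  0.0147 -0.0029]
7 x [1.924 0.    0.143] [ 0.     -0.1486  0.    ]
[ 0.289  0.851  0.994  0.1    1.746 -1.351]
```

>>> apply_moves:
  motion: "45 0 0 0 0 0 0;45 0 0 0 0 0 0;45 0 0 -3 0 0 0;45 0 0 -6.1 0 0 0;45 1.924 0 0.143 0 -0.1486 0;45 1.924 0 0.143 0 -0.1486 0;45 1.924 0 0.143 0 -0.1486 0;45 1.924 0 0.143 0 -0.1486 0;45 1.924 0 0.143 0 -0.1486 0;45 1.924 0 0.143 0 -0.1486 0;45 1.924 0 0.143 0 -0.1486 0;45 0 0 0 0 0 0"

```text
time: 7.05
tool_pos: [0.4549, 0.2603, 0.1983]
tool_rot: [-3.12, 0.561, -3.073]
contact_force: [0.3, 0.3, 0.2]
opening: 0.0414
grip_force: 0.0
```

```bash
cat > c.py <<'E'
from h import *
import sys
tag=sys.argv[1]
tiles=[]
for n in ['scene','side']:
    p=robot.read_camera(n);c=proj(p,HUB).astype(int)
    for k in range(1):
        r=robot.trace('mark',p);print(n,[(round(x['score'],2),int(x['pixels'].sum())) for x in r[:2]])
    im=p['img'].astype(int);sub=im[c[1]-30:c[1]+30,c[0]-30:c[0]+30]
    w=np.argwhere((sub.min(2)>140)&(sub.max(2)-sub.min(2)<50))+[c[1]-30,c[0]-30]
    print('white',[(int(b),int(a),im[a,b].tolist()) for a,b in w][:40])
    for f_ in np.arange(-1.2,1.5,.1):
        u=proj(p,HUB+.0625*(np.sin(f_)*VX+np.cos(f_)*VZ)); v=cv2.getRectSubPix(p['img'],(1,1),(float(u[0]),float(u[1])))[0,0]
        print(round(f_,1),u.round(1),v,end=';')
    cr=cv2.resize(cv2.getRectSubPix(p['img'],(60,60),tuple(map(float,c))),(396,396),interpolation=cv2.INTER_CUBIC);tiles.append(cr)
    print(c)
cv2.imwrite(f'pics/{tag}.png',np.hstack(tiles)[:,:,::-1])
A=cur();rows(A,wheel(-.55,.039))
E
python3 c.py t1
```

```text
scene [(0.98, 375)]
white [(383, 180, [156, 153, 141]), (382, 184, [158, 158, 141]), (383, 184, [157, 157, 142]), (382, 185, [157, 156, 141]), (383, 185, [159, 158, 143]), (361, 186, [157, 153, 141]), (383, 189, [156, 153, 141]), (365, 190, [156, 153, 141]), (381, 190, [157, 155, 141]), (382, 190, [156, 155, 142]), (383, 190, [156, 154, 141]), (379, 191, [157, 155, 141]), (380, 191, [156, 154, 141]), (381, 191, [156, 155, 141]), (382, 191, [157, 155, 141]), (383, 191, [157, 154, 141]), (380, 192, [157, 155, 141]), (381, 192, [157, 156, 141]), (382, 192, [157, 156, 141]), (383, 192, [155, 153, 141]), (382, 193, [158, 155, 142]), (358, 194, [190, 193, 165]), (359, 194, [197, 205, 184]), (360, 194, [185, 194, 175]), (361, 194, [153, 163, 145]), (382, 194, [157, 154, 141]), (383, 194, [157, 154, 141]), (357, 195, [222, 206, 176]), (358, 195, [245, 240, 213]), (359, 195, [248, 247, 233]), (360, 195, [245, 244, 229]), (361, 195, [225, 226, 202]), (362, 195, [177, 178, 159]), (357, 196, [233, 219, 185]), (358, 196, [248, 242, 216]), (359, 196, [249, 248, 235]), (360, 196, [250, 248, 233]), 
[... 2341 characters left out ...]
57];-0.5 [210.4 147.8] [58 81 64];-0.4 [211.8 146.6] [111 108  75];-0.3 [213.2 145.5] [68 91 76];-0.2 [214.7 144.5] [ 84 102  82];-0.1 [216.2 143.7] [101 112  86];0.0 [217.8 143. ] [121 135 119];0.1 [219.3 142.4] [224 227 216];0.2 [220.9 142. ] [224 230 222];0.3 [222.4 141.7] [124 131 112];0.4 [223.9 141.6] [126 121  93];0.5 [225.4 141.7] [ 98 109  95];0.6 [226.7 141.9] [127 119  91];0.7 [228.  142.2] [145 133 107];0.8 [229.2 142.7] [110 119 107];0.9 [230.3 143.4] [119 121 109];1.0 [231.2 144.1] [130 128 112];1.1 [232. 145.] [114 118 110];1.2 [232.7 146. ] [133 114  90];1.3 [233.3 147.1] [118 114 104];1.4 [233.7 148.2] [118 121 112];[219 156]
2 x [0.224 0.29  4.452] [-0.0102  0.0079 -0.003 ]
```

View pics/t1.png

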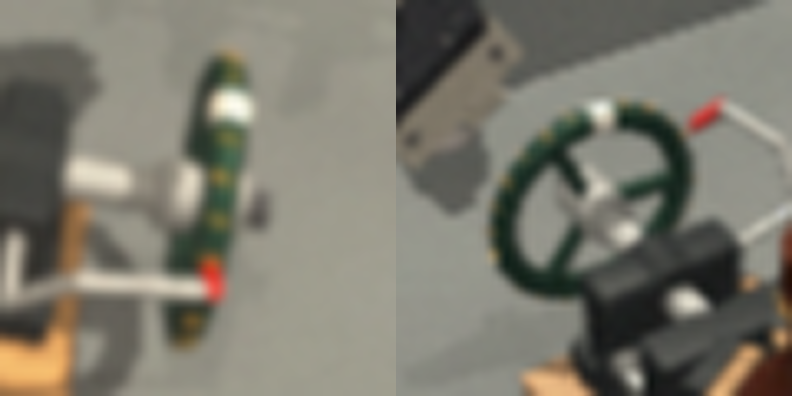

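Both views put the mark at φ≈0.13 rad from the top, so about 1.09 rad remains to the pointer at 1.22. I grip again.

>>> apply_moves:
  motion: "45 0.15 0.23 2.97 -0.007 0.005 -0.002;45 0.15 0.23 2.97 -0.007 0.005 -0.002;45 0.15 0.23 2.97 -0.007 0.005 -0.002;45 0 0 0 0 0 0;0 0 0 0 0 0 0;0 0 0 0 0 0 0;0 0 0 0 0 0 0;0 0 0 0 0 0 0;0 -0.54 0 0.0375 0 0.139 0;0 -0.54 0 0.0375 0 0.139 0;0 -0.54 0 0.0375 0 0.139 0;0 -0.54 0 0.0375 0 0.139 0;0 -0.54 0 0.0375 0 0.139 0;0 -0.54 0 0.0375 0 0.139 0;0 -0.54 0 0.0375 0 0.139 0;0 -0.54 0 0.0375 0 0.139 0;0 0 0 0 0 0 0"
  force: 50

```text
time: 9.38
tool_pos: [0.5413, 0.2731, 0.1222]
tool_rot: [-3.137, -0.523, -3.08]
contact_force: [-6.4, 16.8, 5.6]
opening: 0.014
grip_force: 50.0
```

```bash
cat > d.py <<'E'
from h import *
import sys
tag=sys.argv[1];tiles=[]
for n in ['scene','side']:
    ims=[];
    for k in range(3): p=robot.read_camera(n);ims.append(p['img'].astype(float))
    im=np.mean(ims,0).astype(np.float32);c=proj(p,HUB)
    for f_ in np.arange(.8,1.6,.05):
        u=proj(p,HUB+.0625*(np.sin(f_)*VX+np.cos(f_)*VZ)); v=cv2.getRectSubPix(im,(1,1),(float(u[0]),float(u[1])))[0,0]
        print(round(f_,2),u.round(1).tolist(),v.astype(int),end=';')
    print()
    tiles.append(cv2.resize(cv2.getRectSubPix(im,(50,50),tuple(map(float,proj(p,HUB+.05*VX)))),(398,398),interpolation=cv2.INTER_CUBIC))
cv2.imwrite(f'pics/{tag}.png',np.hstack(tiles)[:,:,::-1].clip(0,255))
A=cur();print('phi',np.arctan2(-A[:3,2]@VX,-A[2,2]));rows(wheel(.56,.039),A,1)
E
python3 d.py t2
```

```text
0.8 [357.5, 210.2] [41 52 42];0.85 [357.3, 211.4] [40 53 42];0.9 [357.1, 212.6] [48 58 44];0.95 [356.9, 213.8] [65 66 44];1.0 [356.7, 215.0] [65 63 40];1.05 [356.5, 216.1] [47 56 43];1.1 [356.2, 217.3] [77 79 66];1.15 [356.0, 218.4] [127 115  98];1.2 [355.8, 219.5] [150 116  99];1.25 [355.6, 220.6] [147  83  68];1.3 [355.3, 221.6] [140  60  50];1.35 [355.1, 222.7] [143  75  65];1.4 [354.9, 223.6] [154 108  97];1.45 [354.7, 224.6] [151 121 107];1.5 [354.4, 225.5] [118 102  86];1.55 [354.2, 226.3] [74 72 57];
0.8 [229.2, 142.7] [118 111  97];0.85 [229.7, 143.0] [121 114  99];0.9 [230.3, 143.4] [121 115 100];0.95 [230.7, 143.7] [122 115  99];1.0 [231.2, 144.1] [123 117 101];1.05 [231.6, 144.5] [123 119 106];1.1 [232.0, 145.0] [122 121 110];1.15 [232.4, 145.5] [119 114 104];1.2 [232.7, 146.0] [124 116 106];1.25 [233.0, 146.5] [138 128 116];1.3 [233.3, 147.1] [138 132 117];1.35 [233.5, 147.6] [135 131 118];1.4 [233.7, 148.2] [131 129 119];1.45 [233.8, 148.9] [124 124 115];1.5 [233.9, 149.5] [106 106  95];1.55 [234.0, 150.1] [92 91 79];
phi 0.5168130981309577
1 x [0.195 0.102 0.226] [ 0.0007 -0.0432  0.0081][ WARN:0@11.027] global loadsave.cpp:1063 imwrite_ Unsupported depth image for selected encoder is fallbacked to CV_8U.
```

View pics/t2.png

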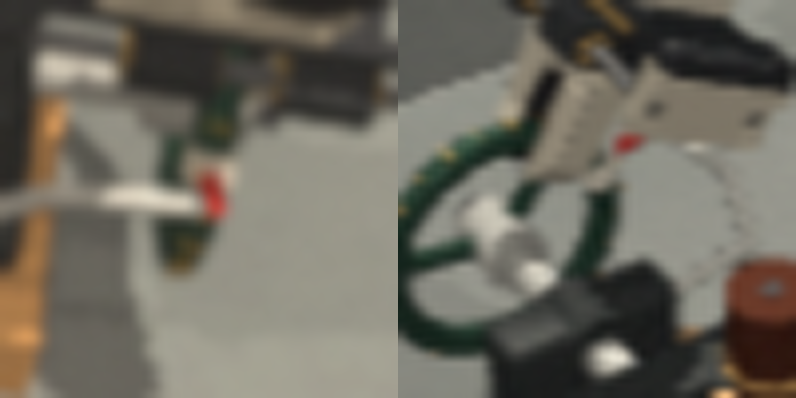

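The scene crop shows the white mark right at the red tip, at about pixel (356,218). Its upper edge is at φ≈1.12, so its middle is near 1.22. I release and back off to check without the gripper in the way.

>>> apply_moves:
  motion: "45 0 0 0 0 0 0;45 0 0 0 0 0 0;45 0 0 -3 0 0 0;45 0 0 -6.1 0 0 0;45 1.924 0 0.143 0 -0.1486 0;45 1.924 0 0.143 0 -0.1486 0;45 1.924 0 0.143 0 -0.1486 0;45 1.924 0 0.143 0 -0.1486 0;45 1.924 0 0.143 0 -0.1486 0;45 1.924 0 0.143 0 -0.1486 0;45 0 0 0 0 0 0"

```text
time: 11.05
tool_pos: [0.4706, 0.2636, 0.2066]
tool_rot: [-3.125, 0.37, -3.072]
contact_force: [1.0, -0.5, -0.0]
opening: 0.0411
grip_force: 0.0
```

```bash
python3 d.py t3 2>/dev/null
cat > e.py <<'E'
from h import *
p=robot.read_camera('scene');im=p['img'].astype(np.float32)
for yo in (0,.003,.005):
  for f_ in np.arange(1.0,1.6,.05):
    rr=.055+np.sqrt(.0075**2-yo**2);u=proj(p,HUB+.001*VY+yo*VY+rr*(np.sin(f_)*VX+np.cos(f_)*VZ)); print(round(f_,2),cv2.getRectSubPix(im,(1,1),(float(u[0]),float(u[1])))[0,0].astype(int),end=';')
  print()
E
python3 e.py
```

```text
0.8 [357.5, 210.2] [57 83 62];0.85 [357.3, 211.4] [53 81 62];0.9 [357.1, 212.6] [68 88 62];0.95 [356.9, 213.8] [97 99 60];1.0 [356.7, 215.0] [98 95 56];1.05 [356.5, 216.1] [66 79 58];1.1 [356.2, 217.3] [113 117  97];1.15 [356.0, 218.4] [192 173 147];1.2 [355.8, 219.5] [221 169 144];1.25 [355.6, 220.6] [214 113  93];1.3 [355.3, 221.6] [205  83  69];1.35 [355.1, 222.7] [210 121 107];1.4 [354.9, 223.6] [220 168 150];1.45 [354.7, 224.6] [192 160 142];1.5 [354.4, 225.5] [132 115  99];1.55 [354.2, 226.3] [76 74 60];
0.8 [229.2, 142.7] [115 120 107];0.85 [229.7, 143.0] [117 122 111];0.9 [230.3, 143.4] [112 117 105];0.95 [230.7, 143.7] [113 115 102];1.0 [231.2, 144.1] [116 118 105];1.05 [231.6, 144.5] [118 123 112];1.1 [232.0, 145.0] [125 131 121];1.15 [232.4, 145.5] [129 127 118];1.2 [232.7, 146.0] [143 137 128];1.25 [233.0, 146.5] [157 151 139];1.3 [233.3, 147.1] [151 147 134];1.35 [233.5, 147.6] [143 139 127];1.4 [233.7, 148.2] [136 134 123];1.45 [233.8, 148.9] [126 127 117];1.5 [233.9, 149.5] [107 108  97];1.55 [234.0, 150.1] [92 92 79];
phi -0.3769622354804741
1 x [10.271 -0.213 -3.784] [ 0.0117 -0.937   0.0114]
1.0 [104 100  58];1.05 [70 84 60];1.1 [119 122 102];1.15 [198 180 154];1.2 [228 176 150];1.25 [225 111  92];1.3 [218  73  59];1.35 [220 105  91];1.4 [225 148 131];1.45 [190 145 128];1.5 [130 106  89];1.55 [76 71 55];1.6 [50 57 43];
1.0 [99 98 65];1.05 [84 94 73];1.1 [134 135 114];1.15 [207 193 166];1.2 [233 202 174];1.25 [232 154 132];1.3 [231  99  84];1.35 [233  80  69];1.4 [235  91  79];1.45 [205  92  80];1.5 [145  83  70];1.55 [95 78 65];1.6 [70 75 63];
1.0 [96 99 77];1.05 [ 99 106  89];1.1 [134 135 117];1.15 [191 181 156];1.2 [223 203 176];1.25 [223 182 159];1.3 [215 141 123];1.35 [216 105  92];1.4 [225  88  78];1.45 [216  83  73];1.5 [172  93  82];1.55 [123  98  86];1.6 [96 99 87];
```

View pics/t3.png

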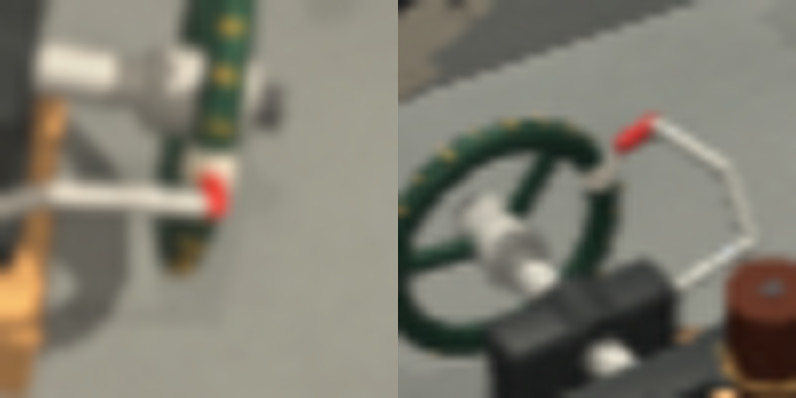

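The scene crop shows the white band directly above and behind the red tip, and the side crop shows it at the rim point the tip aims at, about crop (601,173). I check the angle from those pixels.

Run:
```python
from h import *
for n in ('side','scene'):
    p=robot.read_camera(n);im=p['img'].astype(float);c=proj(p,HUB+.05*VX);print(n,c.round(1))
    a,b=int(round(c[1])),int(round(c[0]))
    if n=='side':
        for y in range(a-8,a+4):print(y,[int(im[y,x].mean()) for x in range(b-2,b+14)],b-2)
        u=c-25+0.5+np.array([(601-398)/7.96,173/7.96])-.5;print(u,markphi(p,u))
        for yo in (0,-.0075):print([proj(p,HUB+.001*VY+yo*VY+r*(np.sin(g)*VX+np.cos(g)*VZ)).round(1).tolist() for r in(.0475,.055,.0625) for g in (1.1,1.22,1.34)])
# candidate wrist view
H=np.array(robot.read_camera('wrist')['hand_eye']);np.save('H.npy',H)
ptr=HUB+.0625*(np.sin(1.2208)*VX+np.cos(1.2208)*VZ)
C=ptr+.24*(lambda v:v/np.linalg.norm(v))(0.1*VX+.75*VY+.75*VZ)
d=(ptr-C)/np.linalg.norm(ptr-C)
for roll in np.arange(0,6.28,.785):
    x0=np.cross(d,VZ);x0/=np.linalg.norm(x0);y0=np.cross(d,x0);x=np.cos(roll)*x0+np.sin(roll)*y0
    B=T(np.column_stack([x,np.cross(d,x),d]),C)@np.linalg.inv(H)
    print(round(roll,2),B[:3,3].round(3),'toolz',B[:3,2].round(2),'tooly',B[:3,1].round(2),end=' ');rows(cur(),B)
```

```text
side [231.1 151.6]
144 [47, 72, 111, 141, 129, 118, 113, 86, 75, 92, 110, 131, 173, 197, 181, 136] 229
145 [30, 38, 77, 127, 129, 86, 77, 90, 118, 135, 138, 135, 130, 147, 184, 199] 229
146 [26, 29, 39, 107, 146, 98, 117, 133, 137, 139, 139, 140, 139, 133, 130, 166] 229
147 [30, 28, 44, 110, 154, 127, 138, 140, 138, 141, 142, 141, 141, 140, 133, 124] 229
148 [69, 62, 111, 145, 136, 133, 138, 139, 140, 139, 141, 141, 141, 140, 142, 141] 229
149 [129, 121, 133, 137, 127, 119, 140, 141, 139, 142, 142, 141, 141, 141, 139, 142] 229
150 [133, 123, 133, 123, 84, 86, 131, 137, 138, 140, 143, 141, 142, 141, 144, 142] 229
151 [126, 79, 51, 48, 42, 91, 139, 139, 140, 141, 139, 140, 139, 140, 142, 144] 229
152 [129, 90, 28, 26, 39, 91, 139, 141, 139, 144, 143, 143, 144, 144, 139, 141] 229
153 [131, 96, 27, 29, 43, 97, 141, 143, 141, 143, 144, 143, 145, 143, 142, 142] 229
154 [124, 76, 27, 31, 36, 92, 141, 141, 142, 143, 144, 142, 143, 145, 144, 143] 229
155 [122, 54, 30, 28, 49, 104, 142, 140, 142, 143, 143, 142, 141, 144, 143, 143] 229
[231.62964054 148.38047504] (np.float64(1.3143085604190954)
[... 676 characters left out ...]
-0.71] 7 x [-1.926  1.16   0.601] [0.1139 0.0967 0.0117]
2.36 [0.605 0.307 0.173] toolz [-0.23 -0.53 -0.82] tooly [ 0.74  0.45 -0.5 ] 8 x [-1.237  1.25   0.569] [0.1001 0.0412 0.1032]
3.14 [0.584 0.303 0.179] toolz [-0.03 -0.48 -0.88] tooly [ 1.   -0.06 -0.  ] 10 x [-0.481  1.118  0.518] [ 0.0714 -0.0083  0.1536]
3.92 [0.564 0.31  0.173] toolz [ 0.16 -0.55 -0.82] tooly [ 0.68 -0.54  0.5 ] 14 x [0.146 0.795 0.445] [ 0.0374 -0.0403  0.1569]
4.71 [0.557 0.324 0.159] toolz [ 0.24 -0.7  -0.68] tooly [-0.04 -0.7   0.71] 18 x [0.592 0.492 0.434] [ 0.011  -0.0627  0.1541]
5.5 [0.566 0.338 0.145] toolz [ 0.15 -0.83 -0.53] tooly [-0.73 -0.46  0.5 ] 16 x [-1.029 -0.262  0.132] [ 0.0143  0.0793 -0.1413]
```

The estimates agree: scene edge 1.20–1.25, side view about 1.22, and tool travel about 1.20, against the target 1.22 ± 0.096. The wheel stays. Next is the base.

Run:
```python
from h import *
A=cur();D=wheel(0,0)[:3,:3]
B=T(D,[.5399,.0414,.30]);U=A.copy();U[2,3]+=.05
rows(A,U,1);rows(U,B)
rows(B,T(D,[.5399,.0414,.194]))
```

```text
1 x [-1.835 -0.064 -4.651] [-0.  0.  0.]
5 x [-1.128 -4.557 -0.551] [-0.0029  0.0751 -0.0014]
2 x [ 0.  -0.   5.3] [0. 0. 0.]
```

>>> apply_moves:
  motion: "70 -1.835 -0.064 -4.651 0 0 0;70 -1.128 -4.557 -0.551 -0.003 0.0751 -0.0014;70 -1.128 -4.557 -0.551 -0.003 0.0751 -0.0014;70 -1.128 -4.557 -0.551 -0.003 0.0751 -0.0014;70 -1.128 -4.557 -0.551 -0.003 0.0751 -0.0014;70 -1.128 -4.557 -0.551 -0.003 0.0751 -0.0014;70 0 0 0 0 0 0;70 0 0 0 0 0 0"

```text
time: 12.55
tool_pos: [0.5394, 0.0416, 0.2995]
tool_rot: [3.14, -0.0, -3.071]
contact_force: [-0.9, 0.1, -0.6]
opening: 0.0642
grip_force: 0.0
```

Run:
```python
from h import *
D=wheel(0,0)[:3,:3];A=cur()
rows(A,T(D,[.5399,.0414,.30]),1);rows(A,T(D,[.5399,.0414,.194]),3)
p=robot.read_camera('wrist')
H=np.array(p['hand_eye']);fw=f(p);W=A@H
def wp(X):
    c=np.linalg.inv(W)@np.append(X,1);c=c[:3];th=np.arccos(c[2]/np.linalg.norm(c));e=c[:2]/np.hypot(*c[:2]);return np.array([p['cx'],p['cy']])+fw*th*e
im=p['img'].copy()
for t in np.linspace(0,6.28,40):
    u=wp([.5399+.018*np.cos(t),.0414+.018*np.sin(t),.23]);cv2.circle(im,tuple(int(round(x)) for x in u),1,(0,255,0),-1)
    u=wp(HUB+.055*(np.sin(t)*VX+np.cos(t)*VZ));cv2.circle(im,tuple(int(round(x)) for x in u),1,(0,255,255),-1)
cv2.imwrite('pics/w2.png',im[:,:,::-1])
```

```text
1 x [-0.051 -0.028 -0.048] [ 0.0011 -0.0002  0.0002]
3 x [-0.017 -0.012  3.517] [ 0.0004 -0.0001  0.0001]
```

View pics/w2.png

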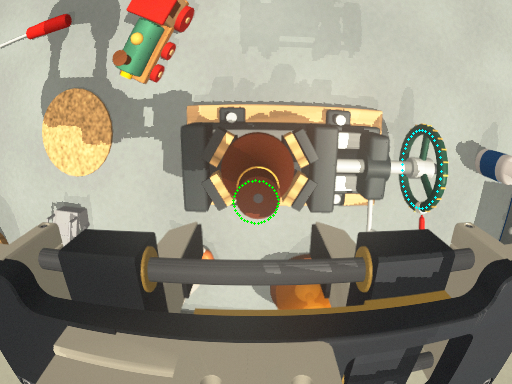

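The projected collar circle sits on the collar at about (257,200), and the projected rim sits on the wheel. I descend and grip the collar.

>>> apply_moves:
  motion: "70 -0.02 -0.01 3.5 0 0 0;70 -0.02 -0.01 3.5 0 0 0;70 -0.02 -0.01 3.5 0 0 0;70 0 0 0 0 0 0;70 0 0 0 0 0 0;20 0 0 0 0 0 0;20 0 0 0 0 0 0;20 0 0 0 0 0 0;20 0 0 0 0 0 0;20 0 0 0 0 0 0"
  force: 30

```text
time: 13.85
tool_pos: [0.5402, 0.0419, 0.1954]
tool_rot: [3.14, 0.001, -3.07]
contact_force: [-0.9, 4.5, 3.2]
opening: 0.0353
grip_force: 30.0
```

Run:
```python
from h import *
p=robot.read_camera('wrist');cv2.imwrite('pics/w3.png',cv2.resize(p['img'][80:256,300:512],None,fx=3,fy=3,interpolation=cv2.INTER_CUBIC)[:,:,::-1])
```

```text
(no output)
```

View pics/w3.png

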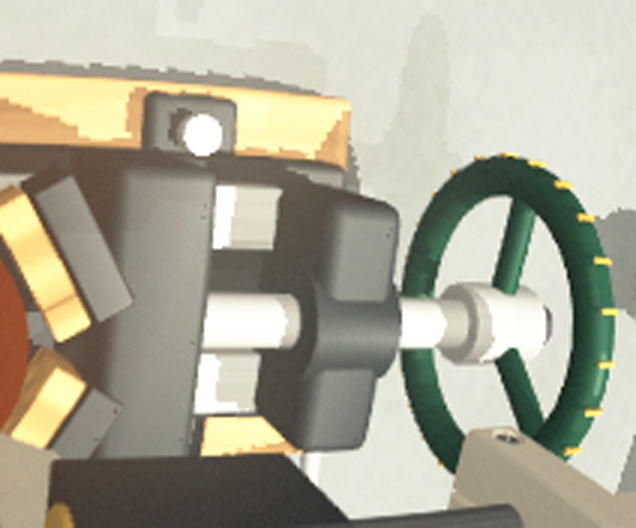

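>>> apply_moves:
  motion: "20 0 0 -0.5 0 0 0;20 0 0 -1 0 0 0;20 0 0 -1.5 0 0 0;20 0 0 -2 0 0 0;20 0 0 -2 0 0 0;20 0 0 -1 0 0 0;20 0 0 0 0 0 0;20 0 0 0 0 0 0;20 0.31 -2.1 0 0 0 0;20 0.62 -4.2 0 0 0 0;20 0.62 -4.2 0 0 0 0;20 0.62 -4.2 0 0 0 0;20 0.62 -4.2 0 0 0 0;20 0.62 -4.2 0 0 0 0;20 0.62 -4.2 0 0 0 0;20 0.4 -2.7 0 0 0 0;20 0.2 -1.7 0 0 0 0;20 0 0 0 0 0 0;20 0 0 0 0 0 0"

```text
time: 16.27
tool_pos: [0.5167, -0.2772, 0.2746]
tool_rot: [3.14, -0.0, -3.069]
contact_force: [-0.0, 0.4, -4.3]
opening: 0.0354
grip_force: 30.0
```

Run:
```python
from h import *
A=cur();D=wheel(0,0)[:3,:3];rows(A,T(D,[MAT[0],MAT[1],.0964+.012]),1)
p=robot.read_camera('scene');q=robot.read_camera('side')
a=cv2.resize(p['img'][140:230,140:390],(750,270),interpolation=cv2.INTER_CUBIC);b=cv2.resize(q['img'][120:320,190:390],(300,300));
c=proj(p,HUB+.05*VX);d=cv2.resize(cv2.getRectSubPix(p['img'],(40,40),tuple(map(float,c))),(300,300),interpolation=cv2.INTER_CUBIC)
o=np.zeros((570,750,3),np.uint8);o[:270]=a;o[270:,:300]=b;o[270:,310:610]=d;cv2.imwrite('pics/t4.png',o[:,:,::-1])
```

```text
1 x [ 0.018 -0.064 16.619] [ 0.0015 -0.      0.0015]
```

View pics/t4.png

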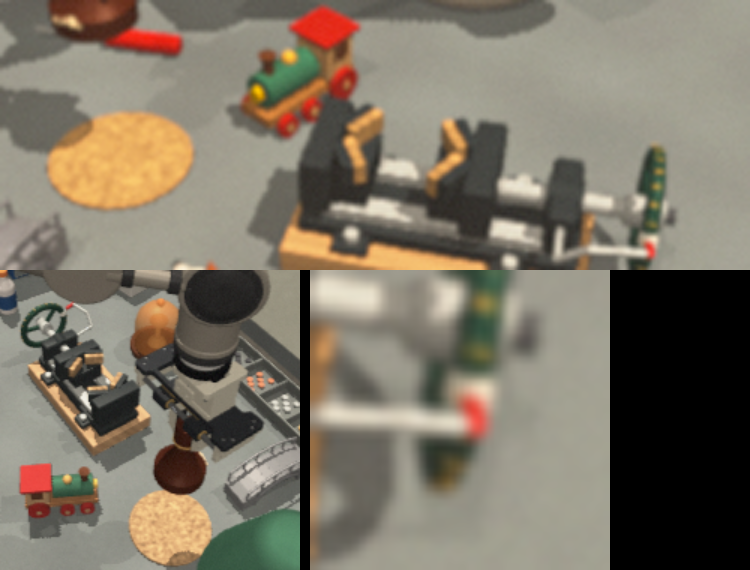

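The base hangs upright above the mat and the mark is still at the tip. I lower it, slowly near the mat.

>>> apply_moves:
  motion: "20 0.02 -0.06 3 0 0 0;20 0 0 4 0 0 0;20 0 0 4 0 0 0;20 0 0 3 0 0 0;20 0 0 1.5 0 0 0;20 0 0 0.8 0 0 0;20 0 0 0.4 0 0 0;20 0 0 0.3 0 0 0;20 0 0 0.2 0 0 0;20 0 0 0.2 0 0 0;20 0 0 0 0 0 0"

```text
time: 17.75
tool_pos: [0.5164, -0.2788, 0.1008]
tool_rot: [3.141, 0.0, -3.07]
contact_force: [0.5, 0.7, -4.6]
opening: 0.0354
grip_force: 30.0
```

>>> apply_moves:
  motion: "20 0 0 0.15 0 0 0;20 0 0 0.15 0 0 0;20 0 0 0.1 0 0 0;20 0 0 0 0 0 0"

```text
time: 18.25
tool_pos: [0.5164, -0.2787, 0.0967]
tool_rot: [3.141, 0.0, -3.07]
contact_force: [0.2, -0.0, -4.3]
opening: 0.0357
grip_force: 30.0
```

>>> apply_moves:
  motion: "20 0 0 0.1 0 0 0;20 0 0 0.1 0 0 0;20 0 0 0 0 0 0"

```text
time: 18.62
tool_pos: [0.5167, -0.2787, 0.0963]
tool_rot: [-3.141, 0.001, -3.07]
contact_force: [-3.5, 3.2, 7.3]
opening: 0.0353
grip_force: 30.0
```

Contact made, with the force now pushing up. I release and rise.

>>> apply_moves:
  motion: "75 0 0 0 0 0 0;75 0 0 0 0 0 0;75 0 0 0 0 0 0;75 0 0 -2 0 0 0;75 0 0 -5 0 0 0;75 0 0 -6 0 0 0;75 0 0 -6 0 0 0;75 0 0 -3 0 0 0;75 0 0 0 0 0 0;75 0 0 0 0 0 0"

```text
time: 19.88
tool_pos: [0.516, -0.2787, 0.3135]
tool_rot: [3.14, -0.001, -3.07]
contact_force: [0.3, -0.1, -0.8]
opening: 0.0684
grip_force: 0.0
```

Run:
```python
from h import *
p=robot.read_camera('scene');q=robot.read_camera('side')
a=q['img'][120:320,170:390]
c=proj(p,HUB+.05*VX);d=cv2.getRectSubPix(p['img'],(40,40),tuple(map(float,c)));e=p['img'][130:230,130:230]
r=lambda x,w,h:cv2.resize(x,(w,h),interpolation=cv2.INTER_CUBIC)
cv2.imwrite('pics/t5.png',np.hstack([r(a,440,400),np.vstack([r(d,200,200),r(e,200,200)])])[:,:,::-1])
```

```text
(no output)
```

View pics/t5.png

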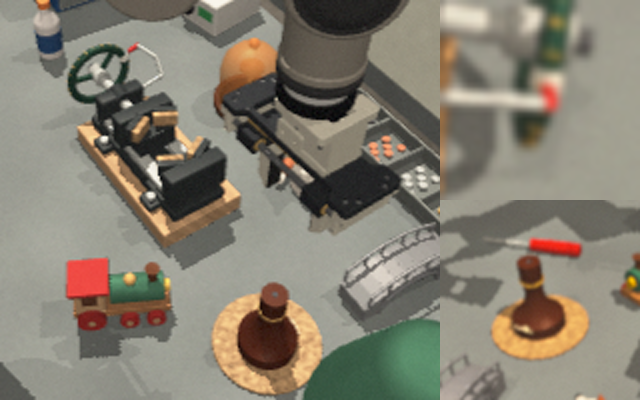

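The base stands upright in the middle of the mat, the gripper is clear of it, and the mark is at the pointer. I hand in.

```bash
python3 -c "
from cell import robot
print(robot.hand_in())"
```

```text
the job is handed in; nothing more can be done
None
```

I handed the job in with the white mark at the red pointer, within about 2–3 mm by the scene and side pictures (limit 6 mm), and the globe base released upright near the middle of the cork mat; nothing else looked moved in the last pictures, and no verdict came back.

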